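Jack up a sine plate for its gauge block

TASK

Pull the small red ratchet jack straight up out of its spring-ball holder, stand it on the granite with its saddle centred under the yellow-marked lift pad of the sine plate, and pump its handle until the free roll is far enough off the base for the 10 mm gauge block lying beside it to slide under. With the handle up only the jack's friction brake carries the plate, so finish with the handle pressed fully down and stop there still holding it down, the pawl under the load, ready for a colleague to slip in the block; let the jack alone lift the plate, and do not disturb the gauge block, ring gauge or loupe.

Things in the scene. Friction and masses are not known exactly. Their poses are not given: they have to be found in the camera images.
- jack: Loose red ratchet jack, 0.8 kg. Origin: underside of its base plate, below the housing; x points to the saddle, -x to the handle, z up. Rubber-soled base plate 8 mm thick, x = -94 to +72 mm, y = +-28 mm. Starts in the holder on its 4 mm floor; pulling it straight up past the sprung balls takes about 9 N more than its weight (17 N in all) over the first few mm.
- jack_housing (a point): Where to grip the jack: middle of its red housing block, at x = 5, y = 0, z = 30 mm of the jack. The block spans x = -20 to +30 mm, y = +-15 mm (30 mm wide), z = 8 to 46 mm. In front of it stands a red barrel, 31 mm diameter, 40 mm high, axis at x = 44 mm. The handle hinges in the block at x = 0, z = 30 mm.
- jack_saddle (a point): Centre of the top face of the jack's round steel saddle (24 mm diameter, 6 mm thick), at x = 44 mm, y = 0 of the jack; 46.5 mm above the underside of the jack's base when fully lowered, as at the start. It rides on a round toothed ram.
- jack_ram (a joint): Height of the saddle above its lowest position, m; 0 at the start, at most 0.040. A ratchet (tooth pitch 8 mm) drives it up; it cannot be lowered by hand. When the handle comes up, the pawl leaves the tooth and a friction brake alone holds the ram (it settles by less than 1 mm).
- jack_handle (a joint): Swing of the pump handle, rad: 0 = released, handle rising 0.34 rad above level away from the housing; 0.33 = fully down on its stop, nearly level. Each full down stroke raises the saddle about 8 mm; a spring swings the handle up again when let go. Pressing at the grip takes about 3 N at first, 7 to 9 N when lifting.
- handle_grip (a point): Centre of the upper face of the black rubber grip (48 long, 22 wide, 14 mm thick) at the handle's end, 136 mm from the handle's hinge. Moves with the handle: 82 mm above the jack's underside and 126 mm behind its origin when released, 38 mm high and 136 mm behind when fully down. Press it from above or pinch it across its width.
- holder: Fixed jack holder: aluminium floor plate 190 x 100 x 4 mm with four black blocks, 24 mm high, at x = +-45 mm (18 mm long) beside the jack's base plate (y = 30 to 45 mm either side), each with a sprung steel ball that overhangs the base plate by 2 mm. Origin on the granite under the parked jack's origin, same axes as the parked jack.
- sine_base: Fixed base of the steel sine plate, 90 mm wide, 18 mm high, x = -12 to +172 mm; origin at its underside, below the free roll, z up. The top plate hinges at x = +150 mm; the free end with the lift lug is towards -x. A loose L-shaped bracket, the work piece, rests on the top plate against its end stop (top about 98 mm high).
- lift_pad (a point): Centre of the underside of the lift pad: a steel disc, 44 mm diameter, under a dark lug (46 mm wide, top at 66 mm) at the plate's free end, right below the yellow disc painted on the lug. At x = -52 mm, y = 0 of the sine base, 53 mm above the granite at rest. The granite is free up to 40 mm beyond its centre. Rising 20 mm it shifts about 3 mm to +x of the sine base.
- free_roll (a point): Lowest point of the free roll under the top plate, at x = 0 of the sine base; 18 mm above the granite (on the base) at rest. Its height above 18 mm is the gap for the gauge block; the roll rises about 0.74 times as much as the pad.
- gauge_block: Loose steel gauge block lying beside the sine plate, 26 x 34 mm, 10 mm high; origin at its underside. Leave it.
- ring_gauge: Loose steel ring gauge, 52 mm diameter, 18 mm high; origin at its underside. Leave it.
- loupe: Loose black loupe, 34 mm diameter, 30 mm high; origin at its underside. Leave it.
Mind the look-alikes: they are no part of the job. What is shaped like the jack but blue is not meant.

How it is judged:
On the way, in this order (a step that is already met when the one before it is completed fails the run):
1. the jack is pulled clear of its holder (z of jack in the frame of holder above 0.03 m), for 0.1 s.
2. the jack stands upright on the granite with its saddle under the lift pad (horizontal distance between jack_saddle and lift_pad below 0.01 m and height (world z) of jack below 0.004 m and angle between jack's own z axis and vertical below 0.05 rad and linear speed of jack below 0.02 m/s), for 0.3 s.
3. pumped up: the free roll is more than 10.5 mm off the base (z of free_roll in the frame of sine_base above 0.0285 m), for 0.2 s.
At the end, for the whole second after the job is handed in: Jack upright on the granite (within 4 mm, 0.05 rad), saddle within 10 mm of the pad centre and bearing over 2 N on it; gap under the free roll over 10.5 mm; fingers hold the handle down (over 0.28 rad, over 1 N); robot not touching the sine plate; jack still (all of step 2 and z of free_roll in the frame of sine_base above 0.0285 m and value of joint jack_handle above 0.28 rad and contact force between the fingers and jack above 1 N and contact force between jack and sine_base above 2 N and contact force between each of the fingers, the arm and sine_base below 0.5 N); the arm keeps its last pose, push and grip.
It fails at once if the gauge block was knocked out of place (more than 20 mm) (distance of gauge_block from where it was at the start of the episode above 0.02 m).
It fails at once if the ring gauge was knocked out of place (more than 20 mm) (distance of ring_gauge from where it was at the start of the episode above 0.02 m).
It fails at once if the loupe was knocked out of place (more than 20 mm) (distance of loupe from where it was at the start of the episode above 0.02 m).
It fails at once if the robot itself pushed on the sine plate (more than 6 N) instead of leaving the lift to the jack (contact force between any of the fingers, the arm and sine_base above 6 N).
It also fails if it takes over 64 s, if anything falls off the work surface, if the arm or the gripper's body presses on something with over 40 N, if the wrist force passes 120 N, or if a joint passes its speed limit or range.

ROBOT

A 7-joint arm with a two-finger parallel gripper is mounted at the origin on a cart in front of the work surface, level with it; the furniture and walls round the work are solid. World frame = base frame: x ahead of the robot, y to its left, z up, the work surface at z = 0. Lengths are in m, angles in rad, forces in N, time in s.
With the tool pointing down it reaches from about 0.4 to 0.85 m from the base axis. Payload 4.4 kg.
Tool frame: the origin (TCP) lies between the finger pads; the fingertips stand 17 mm ahead of it and the grasp point (between the pads) lies 2 mm behind it; z points along the fingers, y is the line along which they close (so a half turn about z gives the same grasp; the last joint's range is limited). The gripper opens to 94 mm and grips with 3 to 60 N. Pads are 16 mm wide; open, the fingers measure 119 mm over their backs; the gripper's body (75 mm by 177 mm) begins 78 mm behind the grasp point.
Start: joints at [-1.218, 0.628, 0.038, 1.517, -0.027, 0.996, -0.02], TCP at [0.264, 0.594, 0.222] pointing down, gripper open.
Joint ranges: [-3.06, 3.06], [-0.37, 2.12], [-1.25, 1.32], [0.18, 2.47], [-1.1, 4.24], [0.23, 1.98], [-2.94, 2.94]. Speed limits (rad/s): [2.57, 2.57, 3.14, 3.14, 3.14, 3.14, 3.14].

INTERFACE

Orientations are given as a rotation vector (axis times angle).
In Python, from cell import * gives the robot as it stands.
- The arm moves only by the tool arm_command, never from a script. Its argument "increments" is text: rows parted by semicolons, each of 7 numbers parted by spaces: the shift along the world's x, y, z in mm, then the turn, a rotation vector about the world's x, y, z in rad, then the opening, from 0 (shut) to 1 (fully open). A call has 1 to 12 rows; each row is the pose to reach, as a shift and turn from the pose commanded when the call began; what a row does not reach only later rows make up. A row lasts 1/10 s, in which the tool goes at most 50 mm and 8.59 degrees, less where a joint would pass 70% of its speed; a pose out of reach is approached as far as the arm can. A call with a gripper value outside its range is refused whole. The fingers move at their own pace and stop on an object; the grip force is fixed at half the most. Time passes only in rows, so rows that repeat a pose let the fingers close. It gives the time, the measured TCP pose, the force, the opening and the grip force at its end, in the units of the state.
- sense(): the state, without advancing time (a new reading comes with each control period).
- get_image(name): name is "scene" or "top" or "wrist"; returns (picture, depth): 400x640x3 uint8, blue, green, red; 400x640 float32, m along the optical axis (not along the pixel's ray), 0 where there is no reading.
- calibration(name): a dict with "vertical_fov" (degrees; the focal length in pixels is half the picture's height over the tangent of half this angle, whatever the lens; pixels are square), "cx", "cy" (the principal point, pixels), "view" (4x4, takes a point from world to camera coordinates). Camera axes: x right, y down, z forward; pixel columns grow to the right and rows downward; lengths in m; the calibration is good to about 2 mm. A picture is of the moment at which its call begins: read the wrist's pose just before it. calibration takes no time and is no camera call; for the wrist camera it gives the pose at the moment of the call.
- finish_job(): hands the job in; it is judged then, once.
The state is a dict: "clock": time; "joint_positions": joint angles; "joint_velocities": joint speeds; "joint_efforts": joint torques, N m; "tcp_pos": TCP position; "eef_rot": TCP orientation; "force": force on the tool from outside, world axes, zero at the start; "wrist_torque": the same for the moment, N m; "grip_width": finger opening in m; "finger_force": force on a finger pad.
Only numpy, scipy, OpenCV 4.12 (cv2) and the standard library are available. Lean on these libraries where they do the work, as an engineer would, in place of code of your own. Each camera call takes 0.05 s, during which the arm holds its last target. There are 200 camera calls.

## Working session

There is one attempt and no reset: what is moved stays moved. The work goes in short steps, Python scripts to look and compute and a tool call to move; the robot and the scene stay as the last step left them, time stands still between calls to the robot, and variables do not carry over. Pictures are saved under pics/ and viewed, at most 10 in all, crops included, and the job is handed in when it is done.

Besides the shell and the picture viewer there is one more tool, called after ">>>" as name(argument=value, ...) on one line, values as JSON. arm_command: Moves the arm, as the interface text tells. Its arguments: {"type":"object","properties":{"increments":{"type":"string"}},"required":["increments"]}

```bash
mkdir -p pics; cat > h.py <<'E'
from cell import *
import numpy as np, cv2
def K(name):
    c=calibration(name); f=200/np.tan(np.radians(c["vertical_fov"])/2)
    return f,c["cx"],c["cy"],np.array(c["view"])
def cloud(name,d,k):
    f,cx,cy,V=k; v,u=np.mgrid[0:400,0:640]
    P=np.stack([(u-cx)/f*d,(v-cy)/f*d,d],-1)
    R,t=V[:3,:3],V[:3,3]
    return (P-t)@R
def ray(k,u,v,z):
    f,cx,cy,V=k; R,t=V[:3,:3],V[:3,3]
    o=-R.T@t; d=R.T@np.array([(u-cx)/f,(v-cy)/f,1]); return o+d*(z-o[2])/d[2]
E
python3 - <<'E'
from h import *
for n in("top","scene"):
    k=K(n); im,d=get_image(n); cv2.imwrite(f"pics/{n}0.png",im); np.savez(f"{n}0.npz",im=im,d=d,V=k[3],k=k[:3])
    print(n,k)
s=sense(); print(s)
E
```

```text
top (np.float64(482.6484395642517), 325.83838768769, 192.8090147341593, array([[-0.25072102, -0.96805269, -0.00359908,  0.2173031 ],
       [-0.9035549 ,  0.23534758, -0.35805036,  0.48226151],
       [ 0.34745865, -0.08651878, -0.93369534,  1.71264667],
       [ 0.        ,  0.        ,  0.        ,  1.        ]]))
scene (np.float64(365.59525747400255), 322.6656453201653, 196.36279133126772, array([[ 0.85772566, -0.51407581,  0.00572238, -0.41351705],
       [-0.336372  , -0.5695783 , -0.74995629,  0.31590548],
       [ 0.38879373,  0.64133191, -0.66146263,  1.16923181],
       [ 0.        ,  0.        ,  0.        ,  1.        ]]))
{'clock': 0.1, 'joint_positions': array([-1.21780018,  0.62926378,  0.03845219,  1.51820728, -0.02697488,
        0.99632252, -0.02001971]), 'joint_velocities': array([-6.09508014e-04, -2.27754805e-03,  6.70945575e-05, -1.64001633e-03,
        6.67420177e-04, -9.37693854e-04,  5.09324520e-04]), 'joint_efforts': array([ 3.50355258e-03, -5.50797272e+01,  1.14776999e+00, -1.87119055e+01,
       -5.21344668e-02,  1.91682950e-02,  2.62700564e-05]), 'tcp_pos': array([0.26408777, 0.59333194, 0.22165905]), 'eef_rot': array([-6.52998497e-01, -3.07266173e+00,  2.59812800e-03]), 'force': array([ 0.0390303 , -0.40507788, -0.2933772 ]), 'wrist_torque': array([0.02808839, 0.05587145, 0.00889969]), 'finger_force': 0.0, 'grip_width': 0.09389263623182323}
```

View pics/top0.png

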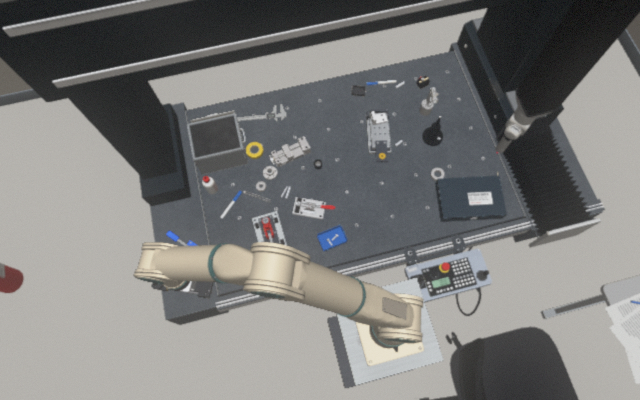

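View pics/scene0.png

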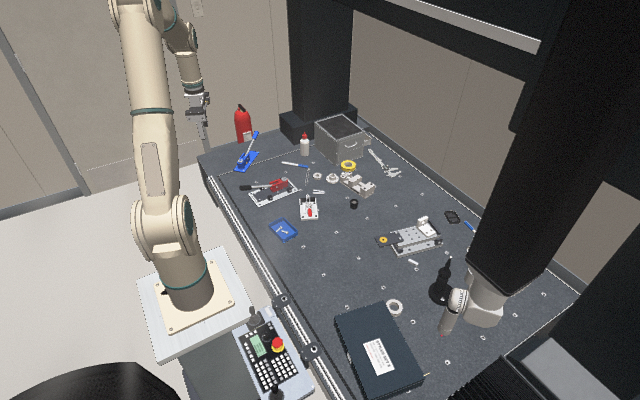

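Top view candidates: the red jack in its holder (268,226), a red-handled toggle clamp (315,207) and a blue jack (178,238). The first fits the description. The sine plate is at (380,135), with its yellow disc at (382,156). I'll enlarge the crops to confirm.

```bash
python3 - <<'E'
from h import *
T=np.load("top0.npz");S=np.load("scene0.npz")
a=cv2.resize(T["im"][185:260,235:345],None,fx=3.6,fy=3.6,interpolation=2)
b=cv2.resize(S["im"][165:225,230:330],None,fx=3.96,fy=3.96,interpolation=2)
c=cv2.resize(T["im"][95:170,345:455],None,fx=3.6,fy=3.6,interpolation=2)
e=cv2.resize(S["im"][205:265,365:465],None,fx=3.96,fy=3.96,interpolation=2)
r=lambda x:cv2.resize(x,(396,270))
cv2.imwrite("pics/crop.png",np.vstack([np.hstack([r(a),r(b)]),np.hstack([r(c),r(e)])]))
for n,D in(("top",T),("scene",S)):
    k=K(n);im=D["im"];P=cloud(n,D["d"],k)
    hsv=cv2.cvtColor(im,cv2.COLOR_BGR2HSV)
    red=((hsv[...,0]<8)|(hsv[...,0]>172))&(hsv[...,1]>130)&(hsv[...,2]>60)
    yel=(hsv[...,0]>18)&(hsv[...,0]<32)&(hsv[...,1]>130)&(hsv[...,2]>90)
    for nm,m in(("red",red),("yel",yel)):
        N,L,st,ce=cv2.connectedComponentsWithStats(m.astype(np.uint8))
        for i in range(1,N):
            if st[i,4]>12:
                q=P[(L==i)&(D["d"]>0)]
                if len(q): print(n,nm,st[i],ce[i].round(1),np.median(q,0).round(3),q[:,2].max().round(3))
E
```

```text
top red [203 176   6   6  26] [205.7 178.7] [0.683 0.512 0.106] 0.124
top red [322 205  13   4  41] [328.3 206.7] [0.475 0.091 0.062] 0.073
top red [263 222  11  15  69] [267.4 228. ] [0.461 0.331 0.047] 0.059
top red [442 263   8   7  47] [445.3 266.1] [ 0.161 -0.276  0.001] 0.013
top yel [246 142  17  16 138] [254.1 150.1] [0.796 0.315 0.018] 0.027
top yel [379 153   6   6  29] [381.7 155.4] [ 0.627 -0.163  0.067] 0.075
top yel [439 265  10   8  24] [442.1 269.4] [ 0.155 -0.265 -0.026] -0.018
scene red [235 108  17  35 369] [241.8 123.6] [ 0.767  1.714 -0.46 ] -0.344
scene red [302 132   5   7  22] [304.1 135.7] [0.685 0.505 0.105] 0.121
scene red [270 179  15  12  66] [275.4 183.9] [0.444 0.322 0.045] 0.052
scene red [308 209   4   7  24] [309.4 212.1] [0.476 0.087 0.062] 0.068
scene red [272 337  11  11  88] [276.6 342. ] [ 0.161 -0.277  0.001] 0.005
scene yel [341 160  15  12  97] [347.7 165.8] [0.798 0.302 0.017] 0.022
scene yel [380 237   7   6  32] [382.9 239.3] [ 0.626 -0.163  0.066] 0.071
scene yel [271 344  13   9  61] [277.5 348.8] [ 0.156 -0.288 -0.024] -0.014
```

View pics/crop.png

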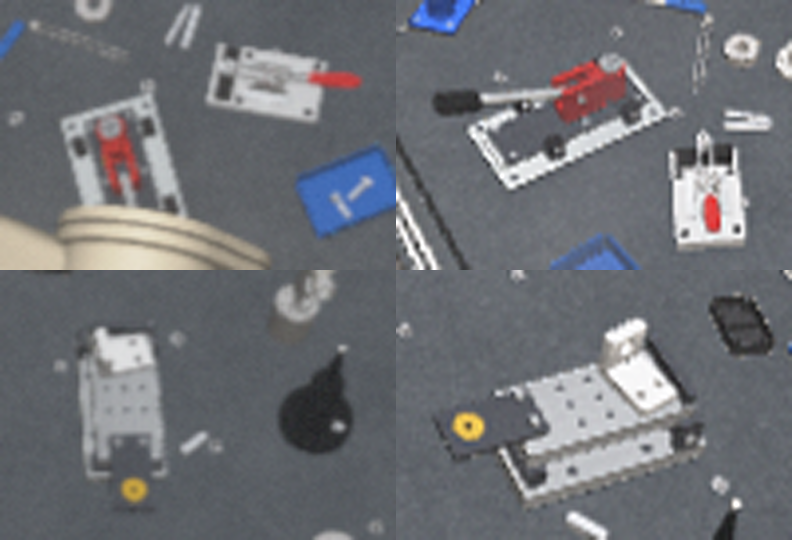

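```bash
python3 - <<'E'
from h import *
from scipy.spatial.transform import Rotation as R
k=K("scene");t=K("top")
g=ray(k,244.9,187.7,.084);s=ray(k,284.3,179,.0505);s2=ray(t,265.6,220.6,.0505)
print("grip",g,"saddle",s,s2,"yaw",np.degrees(np.arctan2(*(s2-g)[[1,0]])),np.linalg.norm((s2-g)[:2]))
print("yel",ray(k,382.9,239.3,.066),ray(t,381.7,155.4,.066),"gauge",ray(k,230+0*0+0,1,0)*0,ray(t,398.6,142.5,.01))
# top plate: bright points with z 0.05..0.1 near sine plate
for n in("top","scene"):
    D=np.load(n+"0.npz");P=cloud(n,D["d"],K(n)).reshape(-1,3)
    m=(np.linalg.norm(P[:,:2]-[.69,-.18],axis=1)<.14)&(P[:,2]>.03)&(P[:,2]<.075)
    (c,sz,a)=r=cv2.minAreaRect(P[m][:,:2].astype(np.float32));print(n,m.sum(),r,cv2.boxPoints(r).round(3).tolist())
Rm=R.from_rotvec(sense()["eef_rot"]).as_matrix();print(Rm.round(3))
E
```

```text
grip [0.31497816 0.31792066 0.084     ] saddle [0.48980687 0.32694371 0.0505    ] [0.4850057  0.33142933 0.0505    ] yaw 4.542600327857051 0.17056332880780067
yel [ 0.62677979 -0.16318124  0.066     ] [ 0.62659686 -0.16316963  0.066     ] gauge [0. 0. 0.] [ 0.68875839 -0.2599757   0.01      ]
top 833 ((0.7162662744522095, -0.17770490050315857), (0.08759073168039322, 0.22931362688541412), 74.35580444335938) [[0.593999981880188, -0.1889999955892563], [0.8149999976158142, -0.25099998712539673], [0.8379999995231628, -0.16599999368190765], [0.6179999709129333, -0.10499999672174454]]
scene 1068 ((0.7125757932662964, -0.18701916933059692), (0.07989180088043213, 0.22899627685546875), 75.89745330810547) [[0.5920000076293945, -0.1979999989271164], [0.8140000104904175, -0.2540000081062317], [0.8330000042915344, -0.17599999904632568], [0.6110000014305115, -0.11999999731779099]]
[[-0.914  0.407 -0.001]
 [ 0.407  0.914 -0.002]
 [-0.    -0.002 -1.   ]]
```

The crop confirms it: the red jack sits in the holder with its saddle away from the robot and the black grip at scene (245,188). The lug disc measures (0.627,-0.163). I'm moving above the jack.

>>> arm_command(increments="45 -66 0 0 0 0.14 1;90 -132 0 0 0 0.28 1;135 -198 -5 0 0 0.42 1;175 -255 -10 0 0 0.5 1;181 -266 -12 0 0 0.5 1;181 -266 -12 0 0 0.5 1;181 -266 -12 0 0 0.5 1")

```text
clock: 0.8
tcp_pos: [0.4481, 0.3221, 0.2099]
eef_rot: [-0.117, 3.139, -0.006]
force: [0.5, 0.3, -0.3]
grip_width: 0.0936
finger_force: 0.0
```

```bash
python3 - <<'E'
from h import *
k=K("wrist"); im,d=get_image("wrist"); cv2.imwrite("pics/w1.png",im); np.savez("w1.npz",im=im,d=d,V=k[3],k=k[:3])
P=cloud("wrist",d,k)
hsv=cv2.cvtColor(im,cv2.COLOR_BGR2HSV)
red=((hsv[...,0]<8)|(hsv[...,0]>172))&(hsv[...,1]>130)&(hsv[...,2]>60)
q=P[red&(d>0)]; 
for lo,hi in((.042,.06),(.0,.06)):
    w=q[(q[:,2]>lo)&(q[:,2]<hi)]
    if len(w)>5:r=cv2.minAreaRect(w[:,:2].astype(np.float32));print(len(w),r,cv2.boxPoints(r).round(4).tolist())
v,u=np.nonzero(red);print(u.min(),u.max(),v.min(),v.max(),sense()["tcp_pos"],sense()["eef_rot"])
E
```

```text
1523 ((0.4694775342941284, 0.20970037579536438), (0.07702036947011948, 0.27022072672843933), 2.793870687484741) [[0.4244000017642975, 0.34279999136924744], [0.4375999867916107, 0.07289999723434448], [0.5145000219345093, 0.07660000026226044], [0.5013999938964844, 0.3465000092983246]]
1807 ((0.48781704902648926, 0.2160048633813858), (0.09089044481515884, 0.2726847529411316), 9.108142852783203) [[0.4214000105857849, 0.3434000015258789], [0.4645000100135803, 0.07419999688863754], [0.5543000102043152, 0.08860000222921371], [0.5110999941825867, 0.3578000068664551]]
59 341 162 236 [0.44956951 0.31998157 0.20977094] [-0.11259285  3.13865392 -0.00805764]
```

View pics/w1.png

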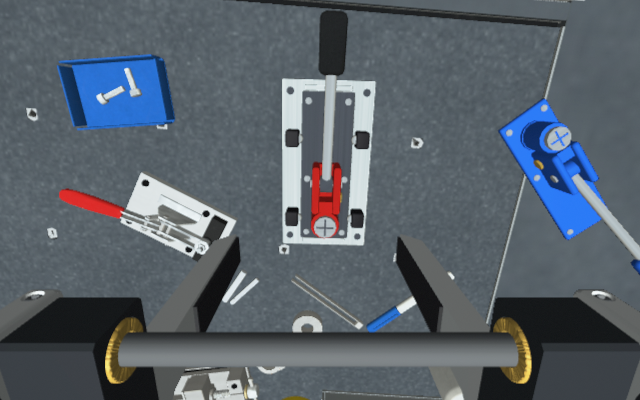

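The wrist view shows the saddle at (325,228), the grip at (333,43), and the holder plate corners at about (283,80), (375,83), (364,244) and (282,242).

```bash
python3 - <<'E'
from h import *
D=np.load("w1.npz");k=(*D["k"],D["V"])
im=D["im"];hsv=cv2.cvtColor(im,cv2.COLOR_BGR2HSV)
C=[ray(k,u,v,.004)[:2] for u,v in((283,80),(375,83),(364,244),(282,242))]
print(np.round(C,4),"mid",np.mean(C,0),cv2.minAreaRect(np.float32(C)))
s=ray(k,325,228,.0505);g=ray(k,333,43,.086);print(s,g,np.degrees(np.arctan2(*(s-g)[[1,0]])),np.linalg.norm((s-g)[:2]))
for n in [(307,180),(346,180)]: print(ray(k,*n,.05))
P=cloud("wrist",D["d"],k); print(P[228,325],P[60,333],P[190,317],P[190,335])
red=((hsv[...,0]<8)|(hsv[...,0]>172))&(hsv[...,1]>130)&(hsv[...,2]>60);red[:,:290]=0
v,u=np.nonzero(red&(P[...,2]>.04)&(P[...,2]<.06));q=P[v,u];r=cv2.minAreaRect(np.float32(q[:,:2]));print(r,cv2.boxPoints(r).round(4).tolist())
E
```

```text
[[0.3441 0.2759]
 [0.3398 0.3734]
 [0.525  0.3831]
 [0.5301 0.283 ]] mid [0.43472386 0.32886367] ((0.4345954656600952, 0.3283875286579132), (0.1861303746700287, 0.10027706623077393), 2.8851311206817627)
[0.48977628 0.33161918 0.0505    ] [0.31810829 0.32341104 0.086     ] 2.737458052268853 0.17186411203040175
[0.43970698 0.30932018 0.05      ]
[0.43672143 0.34855386 0.05      ]
[0.48994096 0.33163997 0.05007527] [0.33002725 0.32466009 0.08128058] [0.44971659 0.32017748 0.04854774] [0.4484002  0.33855404 0.04822587]
((0.46361178159713745, 0.32986873388290405), (0.07703201472759247, 0.02955201268196106), 2.755422353744507) [[0.4244000017642975, 0.34279999136924744], [0.42590001225471497, 0.3133000135421753], [0.5027999877929688, 0.31700000166893005], [0.5013999938964844, 0.3465000092983246]]
```

>>> arm_command(increments="3 3 -35 0 0 -0.02 1;3 3 -70 0 0 -0.02 1;3 3 -100 0 0 -0.02 1;3 3 -110 0 0 -0.02 1;3 3 -110 0 0 -0.02 1")

```text
clock: 1.35
tcp_pos: [0.4471, 0.3308, 0.0992]
eef_rot: [0.097, -3.137, 0.003]
force: [-0.1, 0.1, 1.2]
grip_width: 0.0939
finger_force: 0.0
```

```bash
python3 - <<'E'
from h import *
s=sense();print(s["tcp_pos"],s["eef_rot"],s["force"],s["joint_velocities"].round(2))
E
```

```text
[0.4470943  0.33079969 0.09921207] [ 9.72765526e-02 -3.13730154e+00  2.57259767e-03] [-0.08387518  0.06400564  1.1813058 ] [ 0.   -0.05 -0.   -0.03 -0.    0.02  0.  ]
```

>>> arm_command(increments="2 -1 -30 0 0 -0.013 1;2 -1 -55 0 0 -0.013 1;2 -1 -63 0 0 -0.013 1;2 -1 -63 0 0 -0.013 1;2 -1 -63 0 0 -0.013 0;2 -1 -63 0 0 -0.013 0;2 -1 -63 0 0 -0.013 0;2 -1 -63 0 0 -0.013 0;2 -1 -63 0 0 -0.013 0;2 -1 -63 0 0 -0.013 0")

```text
clock: 2.35
tcp_pos: [0.4504, 0.3299, 0.0376]
eef_rot: [-0.076, 3.141, 0.0]
force: [0.5, -0.2, 0.2]
grip_width: 0.0496
finger_force: 0.0
```

>>> arm_command(increments="0 0 0 0 0 0 0;0 0 0 0 0 0 0;0 0 0 0 0 0 0;0 0 0 0 0 0 0;0 0 0 0 0 0 0;0 0 0 0 0 0 0;0 0 0 0 0 0 0")

```text
clock: 3.05
tcp_pos: [0.4503, 0.33, 0.0374]
eef_rot: [-0.076, 3.141, 0.0]
force: [0.2, 0.8, -1.5]
grip_width: 0.0296
finger_force: 30.0
```

>>> arm_command(increments="0 0 3 0 0 0 0;0 0 6 0 0 0 0;0 0 9 0 0 0 0;0 0 12 0 0 0 0;0 0 20 0 0 0 0;0 0 30 0 0 0 0;0 0 45 0 0 0 0;0 0 60 0 0 0 0;0 0 70 0 0 0 0;0 0 70 0 0 0 0;0 0 70 0 0 0 0")

```text
clock: 4.15
tcp_pos: [0.4503, 0.3297, 0.1077]
eef_rot: [-0.075, 3.14, 0.0]
force: [-0.6, -0.5, -8.1]
grip_width: 0.0298
finger_force: 30.0
```

```bash
python3 - <<'E'
from h import *
k=K("wrist"); im,d=get_image("wrist");k2=K("scene"); im2,d2=get_image("scene")
cv2.imwrite("pics/w2.png",np.vstack([cv2.resize(im,(480,300)),cv2.resize(im2[140:240,220:380],(480,300))])); np.savez("w2.npz",im=im,d=d,V=k[3],k=k[:3])
s=sense();print(s["tcp_pos"],s["eef_rot"],s["force"])
E
```

```text
[0.44979549 0.32937639 0.10691859] [ 7.56334623e-02 -3.13950157e+00  1.45131651e-03] [-0.13112044  0.31344367 -6.765204  ]
```

View pics/w2.png

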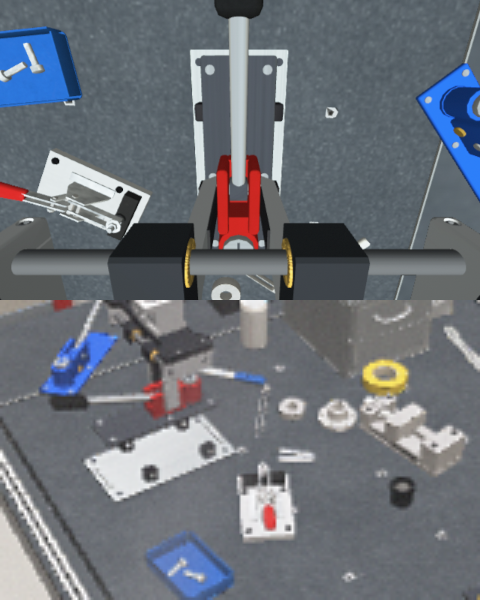

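Jack held clear of the holder and level; the saddle centre is at about (318,327) of the full wrist picture, partly framed by the gripper.

```bash
python3 - <<'E'
from h import *
from scipy.spatial.transform import Rotation as R
D=np.load("w2.npz");k=(*D["k"],D["V"]);P=cloud("wrist",D["d"],k);im=D["im"]
q=P[312:330,300:340].reshape(-1,3);q=q[(q[:,2]>.1)&(q[:,2]<.13)];print("saddle patch z",np.median(q[:,2]))
s=ray(k,318,327,np.median(q[:,2]));print(s)
# handle grip
m=(im.max(-1)<60);m[40:]=0;m[:,:260]=0;m[:,380:]=0;g=P[m];print("grip z",np.median(g,0))
rod=[ray(k,318,y,0) for y in()]
hsv=cv2.cvtColor(im,cv2.COLOR_BGR2HSV)
red=((hsv[...,0]<8)|(hsv[...,0]>172))&(hsv[...,1]>130)&(hsv[...,2]>60);red[:,:260]=0;red[:,400:]=0
q=P[red&(P[...,2]>.1)];r=cv2.minAreaRect(np.float32(q[:,:2]));print(r,np.median(q[:,2]),cv2.boxPoints(r).round(4).tolist())
# rod line: centre column at rows 60 and 200
for v in(60,130,200):
    rr=P[v,280:350];i=np.nonzero((rr[:,2]>.1))[0];print(v,i.min()+280,i.max()+280,rr[i].mean(0).round(4))
t=sense();a=R.from_rotvec(t["eef_rot"]).as_matrix();print(t["tcp_pos"],a.round(4),np.degrees(np.arctan2(a[1,1],a[0,1])))
E
```

```text
saddle patch z 0.11841392483179106
[0.48386649 0.33083995 0.11841392]
grip z [0.33797123 0.32375235 0.14827887]
((0.42936044931411743, 0.3288184106349945), (0.12399892508983612, 0.031431034207344055), 2.4527885913848877) 0.1177823929080758 [[0.3666999936103821, 0.3418999910354614], [0.36809998750686646, 0.31049999594688416], [0.492000013589859, 0.3158000111579895], [0.49059998989105225, 0.3472000062465668]]
60 305 330 [0.3522 0.3242 0.1408]
130 306 329 [0.3774 0.3255 0.1374]
200 308 327 [0.4113 0.3271 0.1201]
[0.44979549 0.32937639 0.10691859] [[-9.988e-01 -4.820e-02 -1.200e-03]
 [-4.820e-02  9.988e-01 -1.000e-03]
 [ 1.200e-03 -9.000e-04 -1.000e+00]] 92.76011235135778
```

>>> arm_command(increments="0 0 10 0 0 0 0;1 -8 22 0 0 0 0;3 -25 30 0 0 -0.02 0;6 -50 30 0 0 -0.05 0;10 -85 30 0 0 -0.08 0;14 -122 30 0 0 -0.11 0;18 -160 30 0 0 -0.14 0;22 -198 30 0 0 -0.17 0;26 -236 30 0 0 -0.2 0;30 -272 30 0 0 -0.23 0;34 -305 30 0 0 -0.26 0;37 -330 30 0 0 -0.28 0")

```text
clock: 5.45
tcp_pos: [0.4869, -0.0047, 0.1384]
eef_rot: [0.372, 3.119, -0.003]
force: [1.4, -0.4, -8.5]
grip_width: 0.0297
finger_force: 30.0
```

>>> arm_command(increments="4 -35 0 0 0 -0.015 0;8 -65 0 0 0 -0.03 0;12 -90 0 0 0 -0.03 0;15 -112 -3 0 0 -0.03 0;15 -124 -5 0 0 -0.03 0;15 -128 -5 0 0 -0.03 0;15 -128 -5 0 0 -0.03 0;15 -128 -5 0 0 -0.03 0;15 -128 -5 0 0 -0.03 0")

```text
clock: 6.35
tcp_pos: [0.5023, -0.1267, 0.1326]
eef_rot: [-0.407, -3.115, -0.001]
force: [-0.6, -0.3, -8.0]
grip_width: 0.0298
finger_force: 30.0
```

```bash
python3 - <<'E'
from h import *
from scipy.spatial.transform import Rotation as R
k=K("wrist"); im,d=get_image("wrist");k2=K("top"); im2,d2=get_image("top")
cv2.imwrite("pics/w3.png",np.vstack([cv2.resize(im,(480,300)),cv2.resize(im2[75:195,290:482],(480,300))])); np.savez("w3.npz",im=im,d=d,V=k[3],k=k[:3]);np.savez("t3.npz",im=im2,d=d2,V=k2[3],k=k2[:3])
for n,kk,i,dd in(("wrist",k,im,d),("top",k2,im2,d2)):
    hsv=cv2.cvtColor(i,cv2.COLOR_BGR2HSV);P=cloud(n,dd,kk)
    yel=(hsv[...,0]>18)&(hsv[...,0]<32)&(hsv[...,1]>130)&(hsv[...,2]>90)
    N,L,st,ce=cv2.connectedComponentsWithStats(yel.astype(np.uint8))
    for j in range(1,N):
        if st[j,4]>12: print(n,st[j],ce[j],ray(kk,*ce[j],.066))
t=sense();a=R.from_rotvec(t["eef_rot"]).as_matrix();print(t["tcp_pos"],t["force"],np.degrees(np.arctan2(a[1,1],a[0,1])))
E
```

```text
wrist [246 318  14  66 440] [250.88409091 352.17045455] [ 0.60236559 -0.21214901  0.066     ]
wrist [376 318  15  66 461] [384.37527115 351.53362256] [ 0.6307372  -0.10281903  0.066     ]
wrist [299 367  28   9 183] [312.53551913 370.12021858] [ 0.63385364 -0.16660955  0.066     ]
top [246 142  17  16 141] [254.25531915 150.03546099] [0.77494339 0.31356809 0.066     ]
top [439 265  10   8  24] [442.08333333 269.41666667] [ 0.14244495 -0.24093215  0.066     ]
[ 0.5024015  -0.12705316  0.13255953] [-0.75277817  0.30775356 -7.37605053] 75.09930888447532
```

View pics/w3.png

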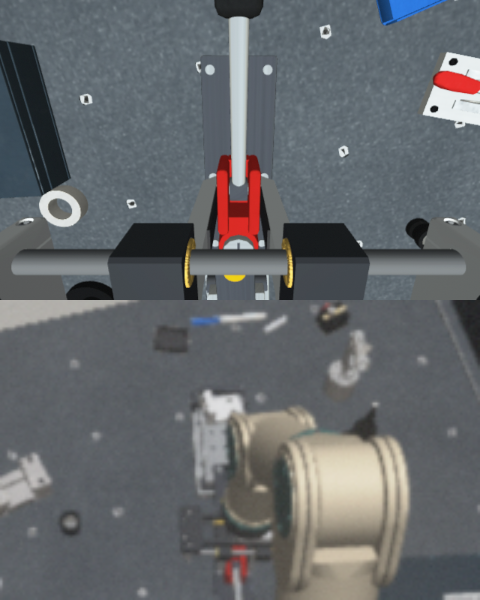

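The wrist view shows the lug disc just ahead of the saddle, at (312,370), in line with the tool axis. The ring gauge at (83,277) is well to the side. Lowering, then sliding in.

>>> arm_command(increments="0 0 -15 0 0 0 0;0 0 -40 0 0 0 0;0 0 -65 0 0 0 0;0 0 -85 0 0 0 0;0 0 -93 0 0 0 0;0 0 -95 0 0 0 0;0 0 -95 0 0 0 0;0 0 -95 0 0 0 0")

```text
clock: 7.25
tcp_pos: [0.5032, -0.1282, 0.0384]
eef_rot: [0.41, 3.113, -0.0]
force: [0.7, 0.3, -9.3]
grip_width: 0.0297
finger_force: 30.0
```

```bash
python3 - <<'E'
from h import *
t=sense();print(t["tcp_pos"],t["force"],t["wrist_torque"])
k=K("scene"); im,d=get_image("scene");np.savez("s4.npz",im=im,d=d)
P=cloud("scene",d,k);hsv=cv2.cvtColor(im,cv2.COLOR_BGR2HSV)
print("yel");yel=(hsv[...,0]>18)&(hsv[...,0]<32)&(hsv[...,1]>130)&(hsv[...,2]>90)
N,L,st,ce=cv2.connectedComponentsWithStats(yel.astype(np.uint8))
for j in range(1,N):
    if st[j,4]>12: print(st[j],ce[j],ray(k,*ce[j],.066))
cv2.imwrite("pics/s4.png",cv2.resize(im[190:290,300:460],(800,500),interpolation=2))
E
```

```text
[ 0.50320962 -0.12822655  0.03841084] [ 0.71511958  0.27012812 -9.25985012] [ 0.04497963 -0.05908009 -0.07139487]
yel
[380 237   7   6  32] [382.9375  239.34375] [ 0.62676626 -0.16340785  0.066     ]
[271 344  13   9  61] [277.50819672 348.75409836] [ 0.14488495 -0.32856936  0.066     ]
```

View pics/s4.png

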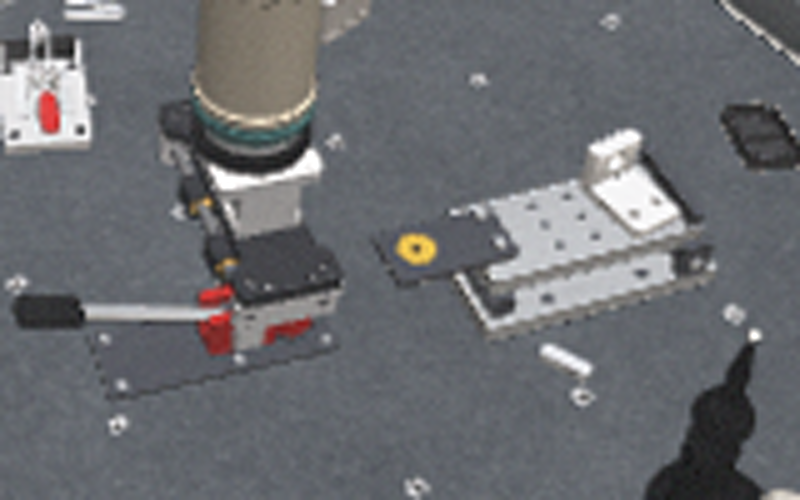

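The scene view shows the jack held level and in line behind the lug (disc at scene px (383,239)). The path is clear, so I'm sliding in.

>>> arm_command(increments="5 -1.5 -2 0 0 0 0;17 -5 -2 0 0 0 0;32 -9 -2 0 0 0 0;47 -14 -2 0 0 0 0;60 -17.5 -2 0 0 0 0;70 -20 -2 0 0 0 0;78 -23 -2 0 0 0 0;83 -24 -2 0 0 0 0;85 -25 -2 0 0 0 0;85 -25 -2 0 0 0 0;85 -25 -2 0 0 0 0")

```text
clock: 8.4
tcp_pos: [0.5865, -0.153, 0.0353]
eef_rot: [-0.41, -3.113, -0.0]
force: [-0.6, 0.6, -8.2]
grip_width: 0.0301
finger_force: 30.0
```

>>> arm_command(increments="0 0 -1 0 0 0 0;0 0 -2 0 0 0 0;0 0 -3 0 0 0 0;0 0 -3.5 0 0 0 0;0 0 -3.5 0 0 0 0;0 0 -3.5 0 0 0 0")

```text
clock: 9.0
tcp_pos: [0.587, -0.1531, 0.0334]
eef_rot: [-0.41, -3.114, 0.0]
force: [-3.5, 0.9, 6.3]
grip_width: 0.0299
finger_force: 30.0
```

```bash
python3 - <<'E'
from h import *
t=sense();print(t["tcp_pos"],t["force"],t["wrist_torque"])
k=K("wrist"); im,d=get_image("wrist");P=cloud("wrist",d,k);np.savez("w5.npz",im=im,d=d,V=k[3],k=k[:3])
cv2.imwrite("pics/w5.png",im)
k=K("scene"); im,d=get_image("scene");np.savez("s5.npz",im=im,d=d)
cv2.imwrite("pics/s5.png",np.vstack([cv2.resize(im[190:290,320:450],(650,500),interpolation=2)]))
E
```

```text
[ 0.58698705 -0.15306433  0.03342086] [-3.52366432  0.90898114  6.31201032] [ 0.23384188  0.813745   -0.00635369]
```

View pics/s5.png

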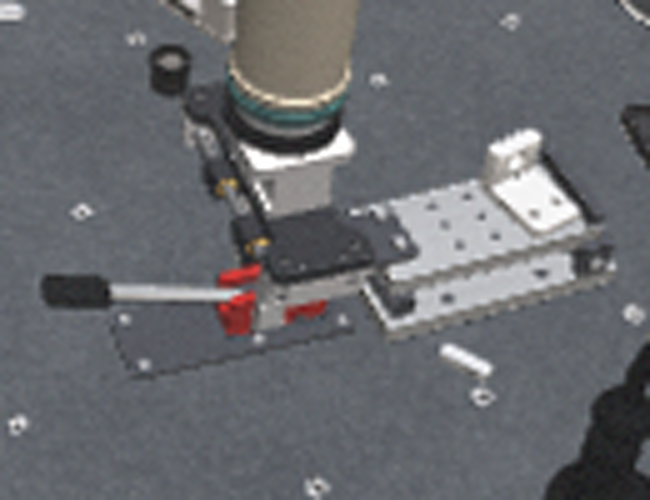

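The jack stands on the granite with its barrel under the lug (the wrist covers the disc). I'm releasing it and rising.

>>> arm_command(increments="0 0 0.5 0 0 0 0.6;0 0 1 0 0 0 0.6;0 0 1 0 0 0 0.6;0 0 1 0 0 0 0.6;0 0 1 0 0 0 0.6;0 0 1 0 0 0 0.6;0 0 15 0 0 0 0.6;0 0 40 0 0 0 0.6;0 0 75 0 0 0 0.6;0 0 110 0 0 0 0.6;-20 6 125 0 0 0 0.3;-50 14 130 0 0 0 0.1")

```text
clock: 10.3
tcp_pos: [0.5397, -0.1395, 0.1652]
eef_rot: [0.409, 3.108, -0.001]
force: [0.1, -0.1, -0.3]
grip_width: 0.0439
finger_force: 0.0
```

>>> arm_command(increments="-40 12 0 0 0 0 0;-80 24 0 0 0 0 0;-90 24 0 0 0 0 0;-90 24 0 0 0 0 0;-90 24 0 0 0 0 0")

```text
clock: 10.8
tcp_pos: [0.4495, -0.1157, 0.1628]
eef_rot: [0.41, 3.111, -0.0]
force: [0.6, 0.8, -0.2]
grip_width: 0.004
finger_force: 0.0
```

```bash
python3 - <<'E'
from h import *
t=sense();print(t["tcp_pos"],t["force"],t["grip_width"])
k=K("wrist"); im,d=get_image("wrist");np.savez("w6.npz",im=im,d=d,V=k[3],k=k[:3])
k2=K("scene"); im2,d2=get_image("scene");np.savez("s6.npz",im=im2,d=d2)
P=cloud("scene",d2,k2)
cv2.imwrite("pics/w6.png",np.hstack([cv2.resize(im,(400,250)),cv2.resize(im2[200:280,320:448],(400,250),interpolation=2)]))
E
```

```text
[ 0.44945034 -0.11569836  0.162816  ] [ 0.63649878  0.78715786 -0.1930995 ] 0.004002507686868257
```

View pics/w6.png

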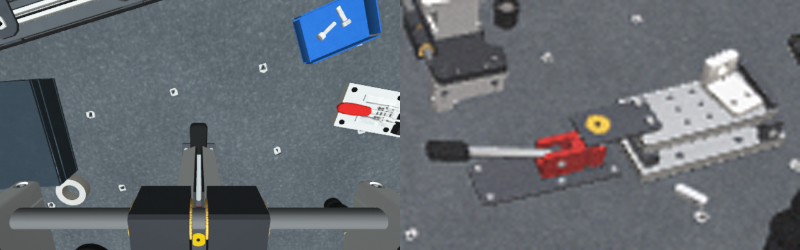

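Jack standing alone, handle toward the robot: scene crop shows grip (448,151), base corners (478,203), (469,165), (621,177), disc (598,125).

```bash
python3 - <<'E'
from h import *
k=K("scene");f=lambda x,y,z:ray(k,320+(x-400)/3.125,200+y/3.125,z)
r1=f(478,203,.007);r2=f(469,165,.007);fr=f(621,177,.007);g=f(448,149,.08);y=f(598,124,.066)
print(r1,r2,fr,g,y)
a=np.arctan2(*(fr-r1)[[1,0]]);e=np.array([np.cos(a),np.sin(a)]);n=np.array([-e[1],e[0]])
print(np.degrees(a),np.linalg.norm(fr-r1),np.linalg.norm(r2-r1))
mid=(r1+r2)[:2]/2
print("saddle from rear",mid+138*e/1000,"pad",y, "grip from rear",mid-.032*e,"rear-left perp", (r2-r1)[:2]@e)
kw=np.load("w6.npz");kk=(*kw["k"],kw["V"]);P=cloud("wrist",kw["d"],kk);print("wrist grip",P[int(135*1.6),int(199*1.6)],ray(kk,199*1.6,135*1.6,.08))
E
```

```text
[ 0.48043877 -0.15148933  0.007     ] [ 0.50136812 -0.10150168  0.007     ] [ 0.63871701 -0.20308451  0.007     ] [ 0.4582123  -0.12116426  0.08      ] [ 0.62706207 -0.16538456  0.066     ]
-18.054812932180685 0.1664754177226377 0.054192280937740235
saddle from rear [ 0.62210838 -0.16926539] pad [ 0.62706207 -0.16538456  0.066     ] grip from rear [ 0.46047911 -0.11657785] rear-left perp 0.0044062898309852935
wrist grip [ 0.44993029 -0.11609798  0.08586081] [ 0.45200861 -0.11632197  0.08      ]
```

>>> arm_command(increments="12 -4 -30 0 0 0 0;12 -4 -50 0 0 0 0;12 -4 -60 0 0 0 0;11 -4 -65 0 0 0 0;9 -3 -71 0 0 0 0;7.5 -3 -77 0 0 0 0;6 -2.5 -82 0 0 0 0;5 -2 -87 0 0 0 0;4 -2 -92 0 0 0 0;3 -1.5 -97 0 0 0 0;2.5 -1.5 -101 0 0 0 0;2 -1.5 -104 0 0 0 0")

```text
clock: 12.1
tcp_pos: [0.4506, -0.1169, 0.058]
eef_rot: [0.41, 3.112, -0.0]
force: [2.0, -0.4, 7.5]
grip_width: 0.0007
finger_force: 3.6
```

>>> arm_command(increments="0 0 -2 0 0 0 0;0 0 -4 0 0 0 0;0 0 -4 0 0 0 0")

```text
clock: 12.4
tcp_pos: [0.4504, -0.1168, 0.0546]
eef_rot: [0.41, 3.112, -0.0]
force: [0.0, -0.6, 15.1]
grip_width: 0.0005
finger_force: 7.5
```

>>> arm_command(increments="1 0 12 0 0 0 0;4 -1 28 0 0 0 0;9 -2.5 46 0 0 0 0;9 -2.5 49 0 0 0 0;9 -2.5 49 0 0 0 0;9 -2.5 46 0 0 0 0;7 -2 40 0 0 0 0;5 -1.5 34 0 0 0 0;4 -1 28 0 0 0 0;3 -1 22 0 0 0 0;2 -0.5 16 0 0 0 0;1 0 10 0 0 0 0")

```text
clock: 13.6
tcp_pos: [0.4492, -0.1166, 0.0631]
eef_rot: [-0.41, -3.113, 0.0]
force: [-0.8, -0.8, 5.9]
grip_width: 0.0005
finger_force: 3.3
```

>>> arm_command(increments="0 0 -5 0 0 0 0;-1 0 -9 0 0 0 0;-1 0 -10 0 0 0 0;-1 0 -10 0 0 0 0")

```text
clock: 14.0
tcp_pos: [0.4485, -0.1165, 0.0543]
eef_rot: [-0.41, -3.114, 0.0]
force: [-3.1, 2.1, 20.5]
grip_width: 0.0005
finger_force: 9.8
```

```bash
cat > m.py <<'E'
from h import *
t=sense();print(t["tcp_pos"],t["force"])
k=K("scene"); im,d=get_image("scene");P=cloud("scene",d,k);hsv=cv2.cvtColor(im,cv2.COLOR_BGR2HSV)
k0=np.load("scene0.npz");P0=cloud("scene",k0["d"],k)
for i,Q in((k0["im"],P0),(im,P)):
    hs=cv2.cvtColor(i,cv2.COLOR_BGR2HSV);m=(hs[...,0]>18)&(hs[...,0]<32)&(hs[...,1]>130)&(hs[...,2]>90);m[:,:365]=0;m[:,400:]=0;m[:225]=0;m[255:]=0
    v,u=np.nonzero(m);print("disc",u.mean(),v.mean(),Q[m].mean(0).round(4))
import sys
cv2.imwrite("pics/"+sys.argv[1],cv2.resize(im[200:280,320:448],(800,500),interpolation=2))
E
python3 m.py p2.png
```

```text
[ 0.44850775 -0.11647051  0.05428606] [-3.06751037  2.11912581 20.50432303]
disc 382.9375 239.34375 [ 0.6265 -0.1636  0.0664]
disc 383.70588235294116 237.41176470588235 [ 0.6276 -0.1646  0.0766]
```

>>> arm_command(increments="2 0 12 0 0 0 0;5 -1 30 0 0 0 0;10 -2.5 48 0 0 0 0;10 -2.5 51 0 0 0 0;10 -2.5 51 0 0 0 0;10 -2.5 48 0 0 0 0;8 -2 42 0 0 0 0;6 -1.5 36 0 0 0 0;5 -1 30 0 0 0 0;4 -1 24 0 0 0 0;3 -0.5 18 0 0 0 0;2 0 12 0 0 0 0")

```text
clock: 15.25
tcp_pos: [0.45, -0.1166, 0.0651]
eef_rot: [-0.41, -3.112, 0.0]
force: [-1.0, -0.5, 7.3]
grip_width: 0.0005
finger_force: 3.5
```

>>> arm_command(increments="0 0 -5 0 0 0 0;-1 0 -9 0 0 0 0;-1 0 -11 0 0 0 0;-1 0 -11 0 0 0 0;-1 0 -11 0 0 0 0;-1 0 -11 0 0 0 0")

```text
clock: 15.85
tcp_pos: [0.4489, -0.1164, 0.0548]
eef_rot: [-0.41, -3.112, 0.0]
force: [-2.0, 0.7, 13.2]
grip_width: 0.0009
finger_force: 6.7
```

```bash
python3 m.py p3.png
```

```text
[ 0.44893664 -0.1164056   0.05482059] [-1.97136071  0.66481911 13.22384447]
disc 382.9375 239.34375 [ 0.6265 -0.1636  0.0664]
disc 384.5151515151515 235.4848484848485 [ 0.6302 -0.1643  0.0846]
```

View pics/p3.png

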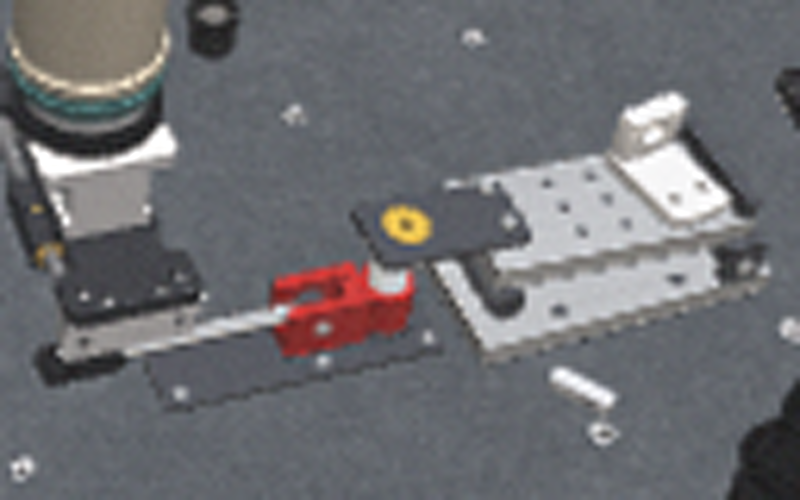

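Handle down under the fingers, ram extended, roll visibly off the base: disc up 18 mm, so gap about 13 mm. I'll check the saddle centring numerically: the ram column spans crop x 368–408 and meets the barrel top at about (389,287).

```bash
python3 - <<'E'
from h import *
k=K("scene");f=lambda x,y,z:ray(k,320+x/6.25,200+y/6.25,z)
print("ram",f(389,285,.048), "front/rear corner",f(440,348,.007),f(170,408,.007))
P=f(407,225,.084);print("pad",P)
a=f(440,348,.007);b=f(170,408,.007);e=(a-b)[:2]/np.linalg.norm(a-b);n=np.array([-e[1],e[0]])
print(np.degrees(np.arctan2(e[1],e[0])),np.linalg.norm(a-b),"saddle est",(a+b)[:2]/2+e*.055+n*.028)
t=sense();print(t["clock"],t["force"],t["tcp_pos"],"saddle from TCP(-136)",t["tcp_pos"][:2]+.18*np.array([.966,-.259]))
E
```

```text
ram [ 0.61853463 -0.17338185  0.048     ] front/rear corner [ 0.64047564 -0.19912737  0.007     ] [ 0.48628895 -0.15655023  0.007     ]
pad [ 0.63088764 -0.16685576  0.084     ]
-15.436970083073103 0.15995733197199713 saddle est [ 0.62385109 -0.16548873]
15.9 [-1.66262354  0.24864882 13.70678578] [ 0.44893067 -0.11645211  0.05483362] saddle from TCP(-136) [ 0.62281067 -0.16307211]
```

Three independent estimates put the saddle 4–6 mm from the pad centre, inside the 10 mm limit. The handle is held down with about 13 N, so I'm handing in.

```bash
python3 -c "
from cell import *
print(finish_job())"
```

```text
the job is handed in; nothing more can be done
None
```

I handed the job in with the red jack standing under the lift pad, its saddle an estimated 4–6 mm off the pad centre. Three strokes raised the pad about 18 mm (roughly a 13 mm gap under the free roll), the handle is held fully down with about 13 N, and the script returned no verdict.

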